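# Put each round flask on the ring of its size

### The job

The three round-bottomed flasks stand on the wrong cork rings: move them so that the smallest flask stands on the smallest cork ring, the middle one on the middle ring and the largest on the largest ring, each upright. Round flasks cannot stand on the bare bench, so park one on the spare grey ring on the way. Set each flask down gently, let none tip over or drop, and leave the rings and the beaker where they are.

Things in the scene. Friction and masses are not known exactly. Their poses are not given: they have to be found in the camera images.
- flask_small: The smallest round-bottomed clear glass flask: a 51 mm ball with a straight upright neck 20 mm across, frosted near the mouth; 55 g. Origin: centre of the ball; z runs up the neck, which starts 24 mm and ends 70 mm above the origin. Starts on the medium cork ring. Seated on its own cork ring, its origin is 49 mm above the ring's underside; on the grey ring 54 mm.
- flask_medium: The middle-sized round-bottomed clear glass flask: a 64 mm ball with a straight upright neck 24 mm across, frosted near the mouth; 85 g. Origin: centre of the ball; z runs up the neck, which starts 30 mm and ends 82 mm above the origin. Starts on the large cork ring. Seated on its own cork ring, its origin is 53 mm above the ring's underside; on the grey ring 64 mm.
- flask_large: The largest round-bottomed clear glass flask: a 85 mm ball with a straight upright neck 30 mm across, frosted near the mouth; 160 g. Origin: centre of the ball; z runs up the neck, which starts 40 mm and ends 102 mm above the origin. Starts on the small cork ring. Seated on its own cork ring, its origin is 60 mm above the ring's underside; on the grey ring 77 mm.
- ring_small: The smallest cork ring lying flat on the bench, loose: 100 mm outside diameter, 34 mm hole, 30 mm thick. Origin: centre of its underside, z up. It carries a flask at the start, which hides its hole but not its rim.
- ring_medium: The middle-sized cork ring lying flat on the bench, loose: 120 mm outside diameter, 44 mm hole, 30 mm thick. Origin: centre of its underside, z up. It carries a flask at the start, which hides its hole but not its rim.
- ring_large: The largest cork ring lying flat on the bench, loose: 142 mm outside diameter, 60 mm hole, 30 mm thick. Origin: centre of its underside, z up. It carries a flask at the start, which hides its hole but not its rim.
- ring_spare: The spare support ring of grey plastic, empty at the start, loose and lying flat: 110 mm outside diameter, 42 mm hole, 40 mm high. Origin: centre of its underside, z up. Any of the flasks can stand on it.
- beaker: An empty clear glass beaker among the rings, loose, 70 mm in diameter, 90 mm high. Origin: centre of its underside. It only stands in the way. The centres of the beaker and the four rings are at least 140 mm apart. All else lying among them is below 45 mm high; taller equipment stands along the bench's far edge and sides.

How it is judged (in metres and radians):
At the end, for the whole second after the job is handed in: Each flask sits on the cork ring of its own size: ball centred within 8 mm, at seated height within 6 mm, neck within 0.2 rad of upright, at rest. Rings and beaker are within 30 mm of where they stood, the beaker upright (horizontal distance between flask_small and ring_small below 0.008 m and z of flask_small in the frame of ring_small between 0.043 and 0.055 m and angle between each of flask_small, flask_medium, flask_large's own z axis and vertical below 0.2 rad and linear speed of each of flask_small, flask_medium, flask_large below 0.02 m/s and angular speed of each of flask_small, flask_medium, flask_large below 0.2 rad/s and distance of each of ring_small, ring_medium, ring_large, ring_spare, beaker from where it was at the start of the episode below 0.03 m and horizontal distance between flask_medium and ring_medium below 0.008 m and z of flask_medium in the frame of ring_medium between 0.0472 and 0.0592 m and horizontal distance between flask_large and ring_large below 0.008 m and z of flask_large in the frame of ring_large between 0.0541 and 0.0661 m and angle between beaker's own z axis and vertical below 0.1 rad); the robot touches nothing.
It fails at once if a flask tips over (its neck leans more than 0.7 rad) (angle between any of flask_small, flask_medium, flask_large's own z axis and vertical above 0.7 rad).
It fails at once if a flask is dropped (it falls free of the fingers at more than 0.6 m/s, a drop of about 2 cm) ((linear speed of flask_small above 0.6 m/s and contact force between the fingers and flask_small below 0.01 N) or (linear speed of flask_medium above 0.6 m/s and contact force between the fingers and flask_medium below 0.01 N) or (linear speed of flask_large above 0.6 m/s and contact force between the fingers and flask_large below 0.01 N)).
It fails at once if the beaker is knocked over (angle between beaker's own z axis and vertical above 0.5 rad).
It also fails if it takes over 120 s, if anything falls off the work surface, if the arm or the gripper's body presses on something with over 40 N, if the wrist force passes 120 N, or if a joint passes its speed limit or range.

### The arm

A 6-joint arm with a two-finger parallel gripper is mounted at the origin on the work surface. World frame = base frame: x ahead of the robot, y to its left, z up, the work surface at z = 0. Lengths are in m, angles in degrees, forces in N, time in s.
With the tool pointing down it reaches from about 0.35 to 0.875 m from the base axis. Payload 4.2 kg.
Tool frame: the origin (TCP) lies on the front face of the gripper's body, between the roots of the fingers; the fingertips stand 70 mm ahead of it and the grasp point (between the pads) lies 51 mm ahead of it (r.nose_length is the distance from the TCP to the fingertips, in m); z points along the fingers, y is the direction in which the jaws open and shut (so a half turn about z gives the same grasp; the last joint's range is limited). The gripper opens to 87 mm and grips with 3 to 60 N. Pads are 19 mm wide; open, the fingers measure 117 mm over their backs; the gripper's body (75 mm by 190 mm) begins 51 mm behind the grasp point.
Start: joints at [-53.193, 22.042, 0.453, 0, -68.411, -14.817], TCP at [0.234, -0.58, 0.292] pointing down, gripper open.
Joint ranges: [-179.83, 179.83], [-69.29, 118.12], [-61.27, 80.66], [-181.25, 117.63], [-171.15, -9.14], [-177.46, 177.46]. Speed limits (degrees/s): [159.86, 159.86, 180, 180, 180, 180].

### API

Orientations are given as a 3x3 rotation matrix whose columns are the frame's x, y, z axes.
In Python, from station import telemetry, capture, order, r gives the robot as it stands.
- The arm moves only by the tool drive_tool, never from a script. Its argument "series" is a list of rows, each a list of 4 numbers: the shift along the tool's x, y, z as a fraction of full scale, then the turn about the tool's z as a fraction of full scale. In form: [[dx, dy, dz, turn], ...]. A call has 1 to 10 rows; each row is the pose to reach, as a shift and turn from the pose commanded when the call began, along the tool's axes at that moment; what a row does not reach only later rows make up. Full scale, the value 1, is 0.12 m for a shift and 2 rad for a turn. A row lasts 1/8 s, in which the tool goes at most 62.5 mm and 10.7 degrees, less where a joint would pass 70% of its speed; a pose out of reach is approached as far as the arm can. A call with a number of a shift or a turn outside -1 to 1 is refused whole. A call with a gripper value outside its range is refused whole. "fingers" is the finger opening in mm, from 0 to 87, set as the call begins (left out, the last holds). The fingers move at their own pace and stop on an object; the grip force is fixed at half the most. Time passes only in rows, so rows that repeat a pose let the fingers close. It gives the time, the measured TCP pose, the force and the opening at its end, in the units of the state.
- telemetry.sense(): the state, without advancing time (a new reading comes with each control period).
- capture(name): name is "scene" or "top" or "wrist"; returns a dict with "color" (480x640x3 uint8, blue, green, red), "fx", "fy", "cx", "cy" (pixels), "eye" and "attitude" of the camera in the world; the wrist camera has in their place "mount" (4x4, takes a point from camera to tool coordinates, whose origin is the TCP and whose axes are the flange's). Camera axes: x right, y up, looking along -z (the intrinsics and any distortion apply to the point x, -y, -z); pixel columns grow to the right and rows downward; lengths in m; the calibration is good to about 2 mm. The wrist camera is an equidistant fisheye: a pixel r from the principal point sees the ray r / f radians off the axis. A picture is of the moment at which its call begins: read the wrist's pose just before it. There is no depth.
- order.finish_job(): hands the job in, once; it reports no verdict.
The state is a dict: "time_s": time; "joints": joint angles; "joint_velocities": joint speeds; "effort": joint torques, N m; "tcp_pos": TCP position; "ee_rot": TCP orientation; "wrist_force": force on the tool from outside, world axes, zero at the start; "moment": the same for the moment, N m; "gripper_width": opening from 0.0 (shut) to 1.0 (fully open).
Only numpy, scipy, OpenCV 4.12 (cv2) and the standard library are available. Lean on these libraries where they do the work, as an engineer would, in place of code of your own. Each camera call takes 0.05 s, during which the arm holds its last target. There are 200 camera calls.

## Working session

There is one attempt and no reset: what is moved stays moved. The work goes in short steps, Python scripts to look and compute and a tool call to move; the robot and the scene stay as the last step left them, time stands still between calls to the robot, and variables do not carry over. Pictures are saved under pics/ and viewed, about 12 in all and at most 16, crops included, and the job is handed in when it is done.

Besides the shell and the picture viewer there is one more tool, called after "Call:" by a JSON object that holds its "method" and its "body". drive_tool: Moves the arm, as the interface text tells. Shift numbers are shares of 0.12 m and turn numbers shares of 2 rad, none past 1 either way. Its arguments: {"type":"object","properties":{"series":{"type":"array","items":{"type":"array","items":{"type":"number","minimum":-1,"maximum":1}}},"fingers":{"type":"number"}},"required":["series"]}

```bash
ls; mkdir -p pics; python3 - <<'E'
from station import telemetry, capture, order, r
import cv2,numpy as np
s=telemetry.sense()
for k in('time_s','tcp_pos','ee_rot','gripper_width','wrist_force'):print(k,s[k])
for n in('top','scene'):
    c=capture(n);cv2.imwrite(f'pics/{n}0.png',c['color']);print(n,{k:v for k,v in c.items() if k!='color'})
E
```

```text
pics
time_s 0.0
tcp_pos [ 0.23389435 -0.5791027   0.29114819]
ee_rot [[-9.27311364e-01 -3.74289752e-01 -9.03348329e-04]
 [-3.74290831e-01  9.27309213e-01  1.99935330e-03]
 [ 8.93457778e-05  2.19213803e-03 -9.99997593e-01]]
gripper_width 1.0034423579529723
wrist_force [ 0.32251471  0.59370776 -0.13185084]
top {'fx': 491.5133336351909, 'fy': 491.5133336351909, 'cx': 317.12583159611773, 'cy': 235.35354374828685, 'eye': array([0.45286807, 0.00166415, 0.90535426]), 'attitude': array([[ 0.02812376,  0.99660585, -0.07736821],
       [-0.9994764 ,  0.02679699, -0.01813405],
       [-0.01599926,  0.07783769,  0.99683766]])}
scene {'fx': 478.2197007875502, 'fy': 478.2197007875502, 'cx': 327.2508658478956, 'cy': 240.861702259061, 'eye': array([1.25891758, 0.34631954, 0.6321587 ]), 'attitude': array([[-0.40313815, -0.53668289,  0.74124969],
       [ 0.91513718, -0.23474758,  0.32774611],
       [-0.00188916,  0.81047212,  0.58577417]])}
```

View pics/top0.png

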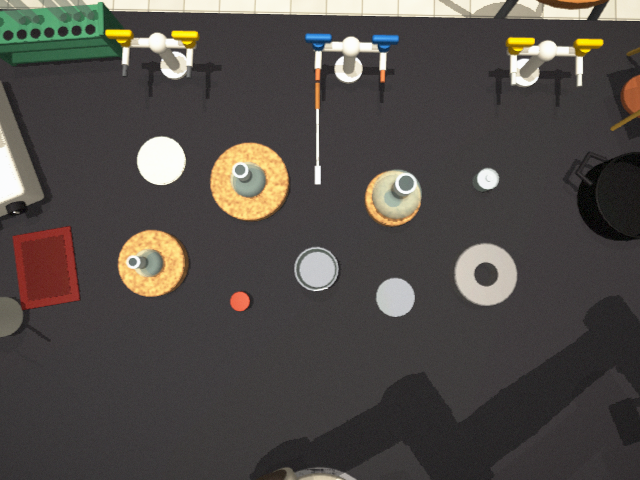

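View pics/scene0.png

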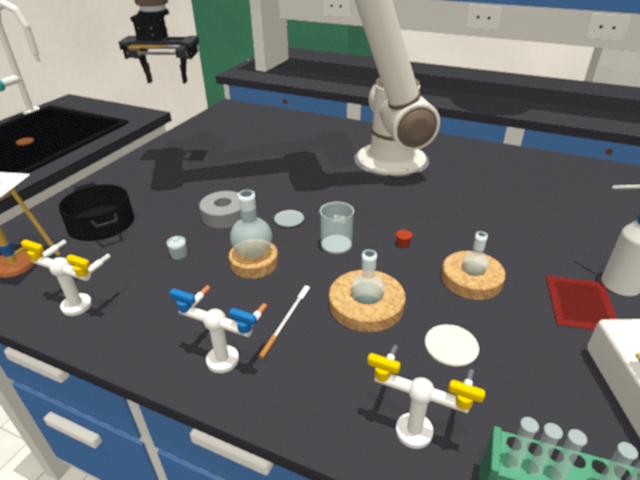

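The top view shows the medium ring with the small flask at (152,263) and the large ring with the medium flask at (249,182). It also shows the small ring with the large flask at (393,198), the spare at (486,274) and the beaker at (317,268). Next I fit the rims.

```bash
cat > h.py <<'E'
import cv2,numpy as np
from scipy.optimize import least_squares
def ray(c,px,z):
    px=np.atleast_2d(px).astype(float)
    d=np.c_[(px[:,0]-c['cx'])/c['fx'],-(px[:,1]-c['cy'])/c['fy'],-np.ones(len(px))]@np.array(c['attitude']).T
    e=np.array(c['eye']); return (e+d*((z-e[2])/d[:,2])[:,None])[:,:2]
def proj(c,p):
    q=np.array(c['attitude']).T@(np.array(p)-c['eye']); return [c['cx']+c['fx']*q[0]/-q[2],c['cy']-c['fy']*q[1]/-q[2]]
def ring(c,mask,px,R,h):
    n,l,st,ce=cv2.connectedComponentsWithStats(mask)
    x0,y0=px; w=l[y0-45:y0+45,x0-45:x0+45]; b=np.bincount(w[w>0]).argmax()
    cnt=max(cv2.findContours((l==b).astype(np.uint8),cv2.RETR_EXTERNAL,cv2.CHAIN_APPROX_NONE)[0],key=len)[:,0]
    A,B=ray(c,cnt,h),ray(c,cnt,0)
    def f(p):
        a=np.hypot(*(A-p).T)-R;b=np.hypot(*(B-p).T)-R
        return np.where(abs(a)<abs(b),a,b)
    s=least_squares(f,A.mean(0),loss='soft_l1',f_scale=.001)
    return s.x,np.median(abs(f(s.x)))
E
python3 - <<'E'
from station import capture
from h import *
c=capture('top');im=c['color'];hsv=cv2.cvtColor(im,cv2.COLOR_BGR2HSV)
k=np.ones((3,3),np.uint8)
cork=cv2.morphologyEx(cv2.inRange(hsv,(5,80,110),(28,255,255)),cv2.MORPH_CLOSE,k)
grey=cv2.inRange(hsv,(0,0,90),(179,60,255))
for n,px,R,h,m,fh,zt in(('medium',(152,263),.06,.03,cork,.043,.113),('large',(249,182),.071,.03,cork,.041,.123),('small',(393,198),.05,.03,cork,.069,.171),('spare',(486,274),.055,.04,grey,0,0)):
    p,e=ring(c,m,px,R,h);print(n,p.round(4),'res',e.round(4),'mouth predicted px',np.round(proj(c,[*p,zt]),1))
print('beaker',ray(c,(317,254),.09),ray(c,(318,269),0.003))
t=np.hstack([cv2.resize(im[y-40:y+40,x-40:x+40],(260,260),interpolation=cv2.INTER_CUBIC) for x,y in((140,262),(245,175),(400,188))])
cv2.imwrite('pics/m.png',t)
E
```

```text
medium [0.4637 0.3133] res 0.0005 mouth predicted px [132.9 261.6]
large [0.6168 0.1438] res 0.0004 mouth predicted px [239.9 169.7]
small [ 0.5973 -0.1194] res 0.0017 mouth predicted px [407.9 180. ]
spare [ 0.4606 -0.278 ] res 0.0005 mouth predicted px [478.1 273.8]
beaker [[0.48512462 0.0158326 ]] [[0.46114773 0.01473951]]
```

View pics/m.png

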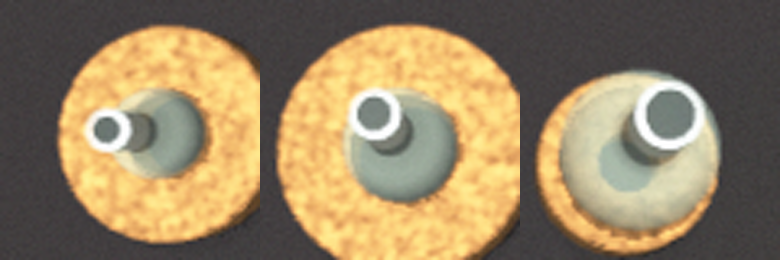

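The small and medium mouths lie on their predicted pixels, (133,262) and (240,171), so those flasks are upright and centred. The large mouth is at (405.8,183), about 4 mm off the ring fit, which the ball biases. I'll aim at the mouth itself.

With the yaw held, I move over the large flask.

Call:
{"method": "drive_tool", "body": {"series": [[-0.5, 0.3, 0, 0], [-1, 0.6, 0, 0], [-1, 0.6, 0, 0]], "fingers": 87}}

```text
time_s: 0.52
tcp_pos: [0.3198, -0.4654, 0.2923]
ee_rot: [[-0.926, -0.378, 0.0], [-0.378, 0.926, 0.001], [-0.0, 0.001, -1.0]]
wrist_force: [-0.0, -0.2, 0.3]
gripper_width: 0.998
```

Call:
{"method": "drive_tool", "body": {"series": [[-0.5, 0.3, 0, 0], [-1, 0.6, 0, 0], [-1, 0.6, 0, 0]]}}

```text
time_s: 0.9
tcp_pos: [0.4041, -0.3542, 0.2922]
ee_rot: [[-0.926, -0.378, 0.0], [-0.378, 0.926, 0.0], [-0.0, 0.0, -1.0]]
wrist_force: [-1.1, -0.4, 0.0]
gripper_width: 1.0
```

Call:
{"method": "drive_tool", "body": {"series": [[-0.5, 0.3, 0, 0], [-1, 0.6, 0, 0], [-1, 0.6, 0, 0]]}}

```text
time_s: 1.27
tcp_pos: [0.4885, -0.2429, 0.292]
ee_rot: [[-0.926, -0.377, -0.0], [-0.377, 0.926, -0.0], [0.0, -0.0, -1.0]]
wrist_force: [-0.9, -0.6, 0.1]
gripper_width: 0.997
```

Call:
{"method": "drive_tool", "body": {"series": [[-0.5, 0.3, 0, 0], [-1, 0.66, 0, 0], [-1, 0.66, 0, 0], [-1, 0.66, 0, 0], [-1, 0.66, 0, 0]]}}

```text
time_s: 1.9
tcp_pos: [0.5678, -0.1275, 0.2921]
ee_rot: [[-0.928, -0.373, -0.001], [-0.373, 0.928, -0.0], [0.001, 0.0, -1.0]]
wrist_force: [0.1, 0.1, 0.6]
gripper_width: 1.0
```

Call:
{"method": "drive_tool", "body": {"series": [[-0.217, 0, 0, 0], [-0.217, 0, 0, 0], [-0.217, 0, 0, 0], [-0.217, 0, 0, 0]]}}

```text
time_s: 2.4
tcp_pos: [0.592, -0.117, 0.2924]
ee_rot: [[-0.928, -0.374, -0.0], [-0.374, 0.928, 0.0], [0.0, 0.0, -1.0]]
wrist_force: [-0.4, 0.5, -0.4]
gripper_width: 0.994
```

```bash
python3 - <<'E'
from station import telemetry, capture
import cv2
s=telemetry.sense();print(s['tcp_pos'],s['ee_rot'],s['wrist_force'],s['joints'])
c=capture('wrist');print({k:v for k,v in c.items() if k!='color'});cv2.imwrite('pics/w1.png',c['color'])
E
```

```text
[ 0.59196742 -0.11703425  0.29241038] [[-9.27620921e-01 -3.73522939e-01 -2.01790255e-04]
 [-3.73522947e-01  9.27620940e-01  5.20134142e-07]
 [ 1.86990584e-04  7.58557782e-05 -9.99999980e-01]] [-0.43505921  0.50200221 -0.39377237] [ 4.17260667e+00  1.99420437e+01 -2.71048711e+00 -9.43695738e-04
 -6.73589981e+01 -7.22391920e+01]
{'fx': 371.64829954431775, 'fy': 371.64829954431775, 'cx': 318.86035885176545, 'cy': 242.23850962080067, 'mount': array([[-4.09620783e-04,  9.70450138e-01,  2.41301392e-01,
         6.59753907e-02],
       [ 9.99999908e-01,  4.28220004e-04, -2.46389637e-05,
        -7.20724259e-04],
       [-1.27240969e-04,  2.41301360e-01, -9.70450224e-01,
        -9.25213947e-02],
       [ 0.00000000e+00,  0.00000000e+00,  0.00000000e+00,
         1.00000000e+00]])}
```

View pics/w1.png

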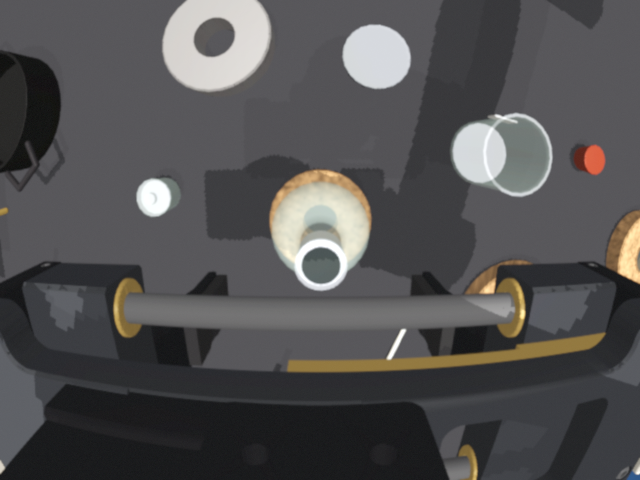

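The wrist view shows the mouth at (321,264), which works out to within 1 mm of the tool axis. I'll descend and close.

Call:
{"method": "drive_tool", "body": {"series": [[0, 0, 0.2, 0], [0, 0, 0.4, 0], [0, 0, 0.6, 0], [0, 0, 0.75, 0], [0, 0, 0.81, 0], [0, 0, 0.81, 0], [0, 0, 0.81, 0]]}}

```text
time_s: 3.32
tcp_pos: [0.5932, -0.1163, 0.1961]
ee_rot: [[-0.927, -0.375, 0.002], [-0.375, 0.927, -0.0], [-0.002, -0.001, -1.0]]
wrist_force: [0.5, 1.1, 0.1]
gripper_width: 1.002
```

Call:
{"method": "drive_tool", "body": {"series": [[0, 0, 0, 0], [0, 0, 0, 0], [0, 0, 0, 0], [0, 0, 0, 0], [0, 0, 0, 0], [0, 0, 0, 0], [0, 0, 0, 0], [0, 0, 0, 0], [0, 0, 0, 0], [0, 0, 0, 0]], "fingers": 10}}

```text
time_s: 4.58
tcp_pos: [0.5927, -0.1163, 0.195]
ee_rot: [[-0.927, -0.374, -0.0], [-0.374, 0.927, -0.0], [0.0, -0.0, -1.0]]
wrist_force: [-0.3, 1.2, -0.0]
gripper_width: 0.339
```

Call:
{"method": "drive_tool", "body": {"series": [[0, 0, -0.05, 0], [0, 0, -0.1, 0], [0, 0, -0.25, 0], [0, 0, -0.4, 0], [0, 0, -0.55, 0], [0, 0, -0.6, 0], [0, 0, -0.6, 0]]}}

```text
time_s: 5.45
tcp_pos: [0.5927, -0.1162, 0.2672]
ee_rot: [[-0.927, -0.374, 0.001], [-0.374, 0.927, 0.0], [-0.001, 0.0, -1.0]]
wrist_force: [0.3, 0.1, -1.8]
gripper_width: 0.341
```

Call:
{"method": "drive_tool", "body": {"series": [[0.1, 0, 0, 0], [0.3, -0.1, 0, 0], [0.5, -0.2, 0, 0], [0.7, -0.3, 0, 0], [0.85, -0.4, 0, 0], [0.9, -0.45, 0, 0], [0.9, -0.45, 0, 0]]}}

```text
time_s: 6.32
tcp_pos: [0.5127, -0.2075, 0.2671]
ee_rot: [[-0.928, -0.373, 0.0], [-0.373, 0.928, -0.0], [-0.0, -0.0, -1.0]]
wrist_force: [0.1, -0.5, -1.6]
gripper_width: 0.333
```

Call:
{"method": "drive_tool", "body": {"series": [[0.1, -0.06, 0, 0], [0.25, -0.15, 0, 0], [0.4, -0.25, 0, 0], [0.55, -0.33, 0, 0], [0.625, -0.38, 0, 0], [0.625, -0.38, 0, 0], [0.625, -0.38, 0, 0], [0.625, -0.38, 0, 0]]}}

```text
time_s: 7.32
tcp_pos: [0.4607, -0.2768, 0.267]
ee_rot: [[-0.927, -0.375, 0.0], [-0.375, 0.927, 0.0], [-0.0, 0.0, -1.0]]
wrist_force: [0.3, 0.5, -1.4]
gripper_width: 0.338
```

```bash
python3 - <<'E'
from station import telemetry, capture
from h import *
s=telemetry.sense();print(s['tcp_pos'],s['ee_rot'],s['wrist_force'])
c=capture('top');hsv=cv2.cvtColor(c['color'],cv2.COLOR_BGR2HSV)
cork=cv2.morphologyEx(cv2.inRange(hsv,(5,80,110),(28,255,255)),cv2.MORPH_CLOSE,np.ones((3,3),np.uint8))
print(ring(c,cork,(393,198),.05,.03))
cv2.imwrite('pics/top1.png',c['color']);w=capture('wrist')['color'];cv2.imwrite('pics/w2.png',np.hstack([cv2.resize(w,(400,300)),cv2.resize(c['color'],(400,300))]))
E
```

```text
[ 0.46071424 -0.27680123  0.26700802] [[-9.26956656e-01 -3.75168431e-01  7.94147646e-05]
 [-3.75168429e-01  9.26956660e-01  3.78643458e-05]
 [-8.78195520e-05  5.30469490e-06 -9.99999996e-01]] [ 0.26511068  0.54007645 -1.4275036 ]
(array([ 0.59756993, -0.11891368]), np.float64(0.0011647622524411372))
```

View pics/w2.png

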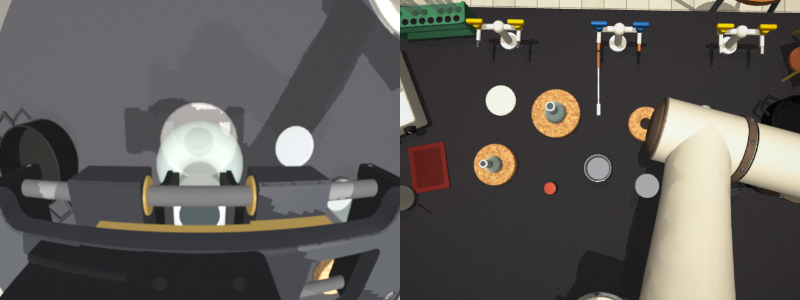

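The flask hangs over the grey ring as planned. I'll lower it gently.

Call:
{"method": "drive_tool", "body": {"series": [[0, -0.01, 0.1, 0], [0, -0.01, 0.2, 0], [0, -0.01, 0.3, 0], [0, -0.01, 0.4, 0], [0, -0.01, 0.46, 0], [0, -0.01, 0.5, 0], [0, -0.01, 0.515, 0], [0, -0.01, 0.525, 0], [0, -0.01, 0.525, 0], [0, -0.01, 0.525, 0]]}}

```text
time_s: 8.68
tcp_pos: [0.4609, -0.2783, 0.2043]
ee_rot: [[-0.927, -0.374, 0.0], [-0.374, 0.927, -0.0], [-0.0, -0.0, -1.0]]
wrist_force: [-0.2, 0.3, -0.6]
gripper_width: 0.338
```

Call:
{"method": "drive_tool", "body": {"series": [[0, 0, 0.005, 0], [0, 0, 0.01, 0], [0, 0, 0.01, 0]]}}

```text
time_s: 9.05
tcp_pos: [0.4609, -0.2784, 0.2032]
ee_rot: [[-0.927, -0.375, 0.0], [-0.375, 0.927, -0.0], [-0.0, -0.0, -1.0]]
wrist_force: [0.1, 0.6, 0.1]
gripper_width: 0.338
```

Call:
{"method": "drive_tool", "body": {"series": [[0, 0, 0, 0], [0, 0, 0, 0], [0, 0, 0, 0], [0, 0, 0, 0], [0, 0, 0, 0], [0, 0, 0, 0], [0, 0, 0, 0]], "fingers": 87}}

```text
time_s: 9.93
tcp_pos: [0.4608, -0.2783, 0.2028]
ee_rot: [[-0.927, -0.374, 0.0], [-0.374, 0.927, 0.0], [-0.0, 0.0, -1.0]]
wrist_force: [0.2, -1.1, 0.5]
gripper_width: 0.982
```

Call:
{"method": "drive_tool", "body": {"series": [[0, 0, -0.2, 0], [0, 0, -0.4, 0], [0, 0, -0.6, 0], [0, 0, -0.75, 0], [0, 0, -0.75, 0]]}}

```text
time_s: 10.55
tcp_pos: [0.4613, -0.2785, 0.2942]
ee_rot: [[-0.927, -0.375, 0.003], [-0.375, 0.927, -0.001], [-0.003, -0.002, -1.0]]
wrist_force: [-0.9, 0.2, -0.3]
gripper_width: 0.998
```

Call:
{"method": "drive_tool", "body": {"series": [[-0.2, 0.5, 0, 0], [-0.4, 1, 0, 0], [-0.4, 1, 0, 0]]}}

```text
time_s: 10.92
tcp_pos: [0.4598, -0.1461, 0.292]
ee_rot: [[-0.925, -0.379, -0.001], [-0.379, 0.925, 0.001], [0.001, 0.001, -1.0]]
wrist_force: [0.0, 1.0, -0.1]
gripper_width: 1.0
```

Call:
{"method": "drive_tool", "body": {"series": [[-0.2, 0.5, 0, 0], [-0.4, 1, 0, 0], [-0.4, 1, 0, 0]]}}

```text
time_s: 11.3
tcp_pos: [0.4598, -0.0174, 0.2922]
ee_rot: [[-0.925, -0.379, -0.001], [-0.379, 0.925, 0.0], [0.001, 0.0, -1.0]]
wrist_force: [-0.2, -0.3, -0.1]
gripper_width: 1.003
```

Call:
{"method": "drive_tool", "body": {"series": [[-0.2, 0.5, 0, 0], [-0.4, 1, 0, 0], [-0.4, 1, 0, 0]]}}

```text
time_s: 11.68
tcp_pos: [0.4598, 0.1114, 0.2921]
ee_rot: [[-0.926, -0.377, -0.001], [-0.377, 0.926, -0.0], [0.001, -0.0, -1.0]]
wrist_force: [-0.4, 0.1, 0.2]
gripper_width: 1.002
```

Call:
{"method": "drive_tool", "body": {"series": [[-0.2, 0.5, 0, 0], [-0.4, 1, 0, 0], [-0.4, 1, 0, 0]]}}

```text
time_s: 12.05
tcp_pos: [0.4597, 0.2402, 0.2918]
ee_rot: [[-0.927, -0.376, -0.001], [-0.376, 0.927, -0.001], [0.001, -0.001, -1.0]]
wrist_force: [-0.6, -1.1, -0.2]
gripper_width: 1.001
```

Call:
{"method": "drive_tool", "body": {"series": [[-0.15, 0.3, 0, 0], [-0.27, 0.57, 0, 0], [-0.27, 0.57, 0, 0], [-0.27, 0.57, 0, 0], [-0.27, 0.57, 0, 0]]}}

```text
time_s: 12.68
tcp_pos: [0.4638, 0.3126, 0.2929]
ee_rot: [[-0.928, -0.373, -0.0], [-0.373, 0.928, -0.0], [0.0, -0.0, -1.0]]
wrist_force: [-0.3, -0.4, 0.3]
gripper_width: 0.999
```

```bash
python3 - <<'E'
from station import telemetry, capture
from h import *
s=telemetry.sense();print(s['tcp_pos'],s['joints'])
c=capture('top');hsv=cv2.cvtColor(c['color'],cv2.COLOR_BGR2HSV)
cork=cv2.morphologyEx(cv2.inRange(hsv,(5,80,110),(28,255,255)),cv2.MORPH_CLOSE,np.ones((3,3),np.uint8))
print(ring(c,cork,(393,198),.05,.03))
print('large mouth on spare expected',proj(c,[.4606,-.278,.179]))
w=capture('wrist')['color'];cv2.imwrite('pics/w3.png',np.hstack([cv2.resize(w,(400,300)),cv2.resize(c['color'][140:380,300:620],(400,300))]))
E
```

```text
[0.4637632  0.31257208 0.292851  ] [ 5.05820913e+01  1.56389503e+01 -8.86937689e+00 -3.06194823e-04
 -6.55228812e+01 -1.18698757e+02]
(array([ 0.59252251, -0.11592201]), np.float64(0.0003800051408365604))
large mouth on spare expected [np.float64(516.1373432139767), np.float64(273.8272775551477)]
```

View pics/w3.png

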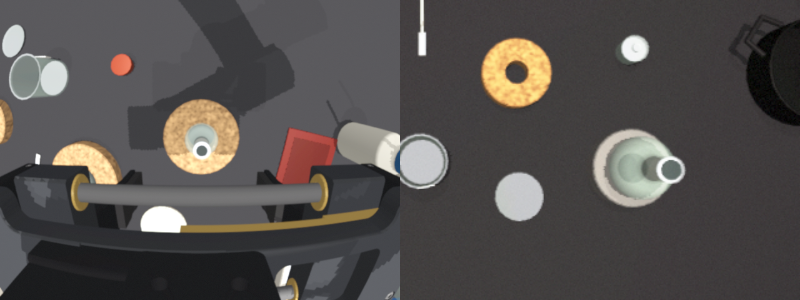

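The large flask stands on the spare, with its mouth at (515,275) against (516,274) expected. With its flask gone, ring_small measures (0.5925, −0.1159). The tool is over the small flask, so I descend.

Call:
{"method": "drive_tool", "body": {"series": [[0, 0.01, 0.2, 0], [0, 0.01, 0.4, 0], [0, 0.01, 0.6, 0], [0, 0.01, 0.7, 0], [0, 0.01, 0.7, 0]]}}

```text
time_s: 13.4
tcp_pos: [0.463, 0.315, 0.2085]
ee_rot: [[-0.927, -0.374, -0.001], [-0.374, 0.927, -0.001], [0.001, -0.001, -1.0]]
wrist_force: [0.3, 0.7, 1.1]
gripper_width: 0.998
```

Call:
{"method": "drive_tool", "body": {"series": [[0, 0, 0.15, 0], [0, 0, 0.3, 0], [0, 0, 0.42, 0], [0, 0, 0.5, 0], [0, 0, 0.535, 0], [0, 0, 0.535, 0], [0, 0, 0.535, 0]]}}

```text
time_s: 14.28
tcp_pos: [0.4633, 0.3156, 0.1452]
ee_rot: [[-0.927, -0.375, 0.001], [-0.375, 0.927, 0.001], [-0.001, 0.0, -1.0]]
wrist_force: [-0.0, 0.8, 0.2]
gripper_width: 1.002
```

Call:
{"method": "drive_tool", "body": {"series": [[0, 0, 0, 0], [0, 0, 0, 0], [0, 0, 0, 0], [0, 0, 0, 0], [0, 0, 0, 0], [0, 0, 0, 0], [0, 0, 0, 0], [0, 0, 0, 0], [0, 0, 0, 0], [0, 0, 0, 0]], "fingers": 5}}

```text
time_s: 15.52
tcp_pos: [0.4631, 0.3154, 0.1447]
ee_rot: [[-0.927, -0.374, 0.0], [-0.374, 0.927, 0.0], [-0.0, 0.0, -1.0]]
wrist_force: [-0.1, 0.3, 0.6]
gripper_width: 0.223
```

Call:
{"method": "drive_tool", "body": {"series": [[0, 0, -0.05, 0], [0, 0, -0.15, 0], [0, 0, -0.35, 0], [0, 0, -0.55, 0], [0, 0, -0.75, 0], [0, 0, -0.95, 0], [0, 0, -1, 0], [0, 0, -1, 0]]}}

```text
time_s: 16.52
tcp_pos: [0.4629, 0.3153, 0.2649]
ee_rot: [[-0.927, -0.374, 0.0], [-0.374, 0.927, 0.001], [-0.0, 0.001, -1.0]]
wrist_force: [-0.9, 0.3, -1.3]
gripper_width: 0.222
```

Call:
{"method": "drive_tool", "body": {"series": [[0, -0.1, 0, 0], [0.03, -0.3, 0, 0], [0.05, -0.5, 0, 0], [0.07, -0.72, 0, 0], [0.09, -0.935, 0, 0]]}}

```text
time_s: 17.15
tcp_pos: [0.4951, 0.2047, 0.2641]
ee_rot: [[-0.928, -0.373, -0.001], [-0.373, 0.928, -0.001], [0.002, -0.001, -1.0]]
wrist_force: [-0.1, 0.0, -1.1]
gripper_width: 0.223
```

Call:
{"method": "drive_tool", "body": {"series": [[0.02, -0.2, 0, 0], [0.04, -0.4, 0, 0], [0.06, -0.6, 0, 0], [0.08, -0.8, 0, 0], [0.09, -0.935, 0, 0]]}}

```text
time_s: 17.77
tcp_pos: [0.5269, 0.0969, 0.2642]
ee_rot: [[-0.928, -0.373, -0.001], [-0.373, 0.928, -0.001], [0.001, -0.0, -1.0]]
wrist_force: [0.2, -0.1, -0.4]
gripper_width: 0.217
```

Call:
{"method": "drive_tool", "body": {"series": [[0.02, -0.2, 0, 0], [0.04, -0.4, 0, 0], [0.06, -0.6, 0, 0], [0.08, -0.8, 0, 0], [0.085, -0.935, 0, 0]]}}

```text
time_s: 18.4
tcp_pos: [0.5595, -0.0102, 0.2643]
ee_rot: [[-0.928, -0.373, -0.001], [-0.373, 0.928, -0.0], [0.001, 0.0, -1.0]]
wrist_force: [-0.3, -0.6, -0.9]
gripper_width: 0.221
```

Call:
{"method": "drive_tool", "body": {"series": [[0.02, -0.2, 0, 0], [0.04, -0.4, 0, 0], [0.06, -0.6, 0, 0], [0.07, -0.8, 0, 0], [0.08, -0.9, 0, 0], [0.08, -0.932, 0, 0], [0.08, -0.932, 0, 0], [0.08, -0.932, 0, 0]]}}

```text
time_s: 19.4
tcp_pos: [0.5925, -0.1154, 0.2647]
ee_rot: [[-0.927, -0.375, 0.0], [-0.375, 0.927, 0.0], [-0.0, 0.0, -1.0]]
wrist_force: [-0.1, 0.1, -0.3]
gripper_width: 0.224
```

Call:
{"method": "drive_tool", "body": {"series": [[0, 0, 0.15, 0], [0, 0, 0.3, 0], [0, 0, 0.45, 0], [0, 0, 0.6, 0], [0, 0, 0.7, 0], [0, 0, 0.7, 0]]}}

```text
time_s: 20.15
tcp_pos: [0.5922, -0.1156, 0.1799]
ee_rot: [[-0.927, -0.375, -0.002], [-0.375, 0.927, -0.0], [0.002, 0.001, -1.0]]
wrist_force: [0.2, -0.2, -0.1]
gripper_width: 0.222
```

```bash
python3 - <<'E'
from station import telemetry, capture
from h import *
s=telemetry.sense();print(s['tcp_pos'],s['wrist_force'])
w=capture('wrist')['color'];c=capture('scene');cv2.imwrite('pics/w4.png',np.hstack([cv2.resize(w,(400,300)),cv2.resize(c['color'][120:360,130:450],(400,300))]))
E
```

```text
[ 0.59220648 -0.11563544  0.17987824] [ 0.15410281 -0.19137115 -0.05221992]
```

View pics/w4.png

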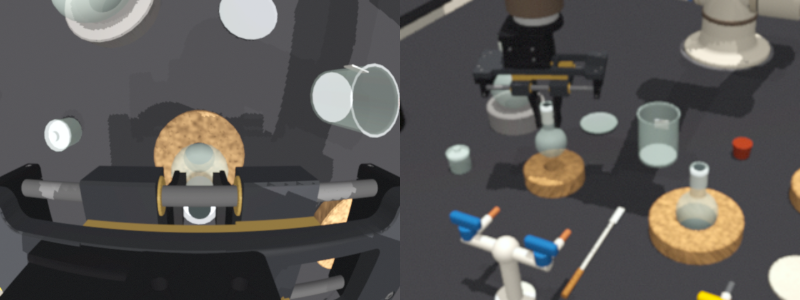

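The small flask hangs upright over the small ring. I'll set it down.

Call:
{"method": "drive_tool", "body": {"series": [[0, 0, 0.08, 0], [0, 0, 0.15, 0], [0, 0, 0.2, 0], [0, 0, 0.22, 0], [0, 0, 0.235, 0], [0, 0, 0.245, 0], [0, 0, 0.25, 0], [0, 0, 0.255, 0], [0, 0, 0.255, 0], [0, 0, 0.255, 0]]}}

```text
time_s: 21.5
tcp_pos: [0.5928, -0.116, 0.1506]
ee_rot: [[-0.927, -0.375, 0.001], [-0.375, 0.927, -0.0], [-0.001, -0.0, -1.0]]
wrist_force: [-0.3, 0.9, 3.4]
gripper_width: 0.222
```

Call:
{"method": "drive_tool", "body": {"series": [[0, 0, 0, 0], [0, 0, 0, 0], [0, 0, 0, 0], [0, 0, 0, 0], [0, 0, 0, 0], [0, 0, 0, 0], [0, 0, 0, 0], [0, 0, 0, 0]], "fingers": 87}}

```text
time_s: 22.5
tcp_pos: [0.5926, -0.116, 0.1501]
ee_rot: [[-0.927, -0.374, 0.0], [-0.374, 0.927, 0.0], [-0.0, -0.0, -1.0]]
wrist_force: [-0.1, -0.1, -0.3]
gripper_width: 0.978
```

Call:
{"method": "drive_tool", "body": {"series": [[0, 0, -0.2, 0], [0, 0, -0.4, 0], [0, 0, -0.6, 0], [0, 0, -0.8, 0], [0, 0, -1, 0], [0, 0, -1, 0], [0, 0, -1, 0]]}}

```text
time_s: 23.38
tcp_pos: [0.5921, -0.1159, 0.2691]
ee_rot: [[-0.927, -0.374, -0.002], [-0.374, 0.927, 0.0], [0.001, 0.001, -1.0]]
wrist_force: [0.3, -0.3, 0.0]
gripper_width: 0.998
```

Call:
{"method": "drive_tool", "body": {"series": [[-0.25, 0.5, 0, 0], [-0.5, 0.97, 0, 0], [-0.5, 0.97, 0, 0]]}}

```text
time_s: 23.75
tcp_pos: [0.6044, 0.0178, 0.2684]
ee_rot: [[-0.926, -0.379, -0.002], [-0.379, 0.926, -0.0], [0.002, 0.001, -1.0]]
wrist_force: [-0.1, -0.1, -0.0]
gripper_width: 0.999
```

Call:
{"method": "drive_tool", "body": {"series": [[-0.25, 0.5, 0, 0], [-0.497, 0.96, 0, 0], [-0.497, 0.96, 0, 0], [-0.497, 0.96, 0, 0], [-0.497, 0.96, 0, 0]]}}

```text
time_s: 24.38
tcp_pos: [0.6166, 0.142, 0.2696]
ee_rot: [[-0.928, -0.373, -0.001], [-0.373, 0.928, -0.001], [0.001, -0.0, -1.0]]
wrist_force: [-0.6, -0.3, -0.2]
gripper_width: 1.0
```

```bash
python3 - <<'E'
from station import telemetry, capture
from h import *
s=telemetry.sense();print(s['tcp_pos'])
w=capture('wrist')['color'];c=capture('top');print('small mouth expected',proj(c,[.5925,-.1159,.119]))
cv2.imwrite('pics/w5.png',np.hstack([w[140:380,160:480],c['color'][80:320,300:540]]))
E
```

```text
[0.61663688 0.14203834 0.26962117]
small mouth expected [np.float64(400.23600164738167), np.float64(188.96462353833778)]
```

View pics/w5.png

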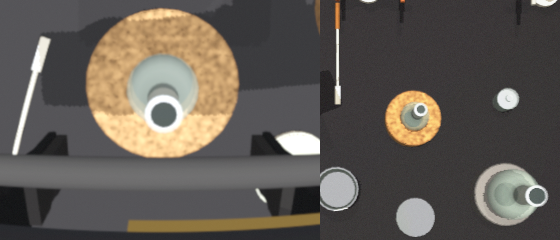

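The small flask sits centred, with its mouth at (400,190) against (400,189) expected. The medium mouth, at (323,254) in the wrist view, is about 2 mm off in tool y, so I correct that and descend.

Call:
{"method": "drive_tool", "body": {"series": [[0, 0.015, 0.2, 0], [0, 0.015, 0.4, 0], [0, 0.015, 0.6, 0], [0, 0.015, 0.75, 0], [0, 0.015, 0.85, 0], [0, 0.015, 0.95, 0], [0, 0.015, 1, 0], [0, 0.015, 1, 0], [0, 0.015, 1, 0]]}}

```text
time_s: 25.6
tcp_pos: [0.6165, 0.1454, 0.1506]
ee_rot: [[-0.927, -0.375, 0.001], [-0.375, 0.927, 0.0], [-0.001, -0.0, -1.0]]
wrist_force: [-0.9, 0.3, -0.3]
gripper_width: 0.998
```

Call:
{"method": "drive_tool", "body": {"series": [[0, 0, 0, 0], [0, 0, 0, 0], [0, 0, 0, 0], [0, 0, 0, 0], [0, 0, 0, 0], [0, 0, 0, 0], [0, 0, 0, 0], [0, 0, 0, 0], [0, 0, 0, 0], [0, 0, 0, 0]], "fingers": 8}}

```text
time_s: 26.85
tcp_pos: [0.6162, 0.1452, 0.15]
ee_rot: [[-0.927, -0.374, -0.0], [-0.374, 0.927, -0.0], [0.0, -0.0, -1.0]]
wrist_force: [0.2, 0.1, 0.2]
gripper_width: 0.27
```

Call:
{"method": "drive_tool", "body": {"series": [[0, 0, -0.05, 0], [0, 0, -0.15, 0], [0, 0, -0.35, 0], [0, 0, -0.55, 0], [0, 0, -0.7, 0], [0, 0, -0.7, 0], [0, 0, -0.7, 0]]}}

```text
time_s: 27.72
tcp_pos: [0.6157, 0.1451, 0.2336]
ee_rot: [[-0.927, -0.374, -0.001], [-0.374, 0.927, -0.0], [0.001, 0.0, -1.0]]
wrist_force: [0.4, 0.6, -1.2]
gripper_width: 0.266
```

```bash
python3 - <<'E'
from station import telemetry, capture
from h import *
c=capture('top');hsv=cv2.cvtColor(c['color'],cv2.COLOR_BGR2HSV)
cork=cv2.morphologyEx(cv2.inRange(hsv,(5,80,110),(28,255,255)),cv2.MORPH_CLOSE,np.ones((3,3),np.uint8))
print(ring(c,cork,(152,263),.06,.03))
E
```

```text
(array([0.46354803, 0.3135728 ]), np.float64(0.000658784106520996))
```

Call:
{"method": "drive_tool", "body": {"series": [[0, 0.1, 0, 0], [0.1, 0.3, 0, 0], [0.2, 0.5, 0, 0], [0.27, 0.7, 0, 0], [0.33, 0.9, 0, 0]]}}

```text
time_s: 28.4
tcp_pos: [0.5379, 0.2317, 0.2335]
ee_rot: [[-0.927, -0.375, -0.001], [-0.375, 0.927, -0.001], [0.001, -0.0, -1.0]]
wrist_force: [-0.4, 0.3, -0.2]
gripper_width: 0.263
```

Call:
{"method": "drive_tool", "body": {"series": [[0.08, 0.2, 0, 0], [0.15, 0.4, 0, 0], [0.23, 0.6, 0, 0], [0.29, 0.78, 0, 0], [0.325, 0.86, 0, 0], [0.325, 0.877, 0, 0], [0.325, 0.877, 0, 0], [0.325, 0.877, 0, 0]]}}

```text
time_s: 29.4
tcp_pos: [0.4638, 0.3131, 0.234]
ee_rot: [[-0.928, -0.374, -0.0], [-0.374, 0.928, -0.0], [0.0, -0.0, -1.0]]
wrist_force: [-1.0, 0.6, -1.4]
gripper_width: 0.271
```

Call:
{"method": "drive_tool", "body": {"series": [[0, 0, 0.1, 0], [0, 0, 0.2, 0], [0, 0, 0.3, 0], [0, 0, 0.4, 0], [0, 0, 0.4, 0]]}}

```text
time_s: 30.02
tcp_pos: [0.463, 0.3131, 0.1846]
ee_rot: [[-0.927, -0.374, -0.002], [-0.374, 0.927, -0.002], [0.003, -0.001, -1.0]]
wrist_force: [-0.1, -0.7, -0.3]
gripper_width: 0.267
```

```bash
python3 - <<'E'
from station import telemetry, capture
from h import *
s=telemetry.sense();print(s['tcp_pos'],s['wrist_force'])
w=capture('wrist')['color'];c=capture('scene');cv2.imwrite('pics/w6.png',np.hstack([cv2.resize(w,(400,300)),cv2.resize(c['color'][120:360,300:620],(400,300))]))
E
```

```text
[0.46297456 0.31308355 0.18458827] [-0.0983426  -0.72544136 -0.26305198]
```

View pics/w6.png

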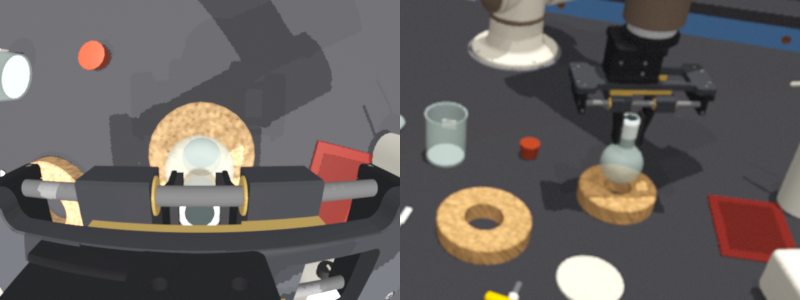

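The medium flask is centred and upright over its ring. I'll set it down, release and go to the spare.

Call:
{"method": "drive_tool", "body": {"series": [[0, 0, 0.06, 0], [0, 0, 0.11, 0], [0, 0, 0.15, 0], [0, 0, 0.17, 0], [0, 0, 0.18, 0], [0, 0, 0.19, 0], [0, 0, 0.195, 0], [0, 0, 0.2, 0], [0, 0, 0.2, 0], [0, 0, 0.2, 0]]}}

```text
time_s: 31.38
tcp_pos: [0.4637, 0.3138, 0.1631]
ee_rot: [[-0.927, -0.375, 0.001], [-0.375, 0.927, 0.001], [-0.001, 0.0, -1.0]]
wrist_force: [-1.6, -0.3, 5.2]
gripper_width: 0.269
```

Call:
{"method": "drive_tool", "body": {"series": [[0, 0, 0, 0], [0, 0, 0, 0], [0, 0, 0, 0], [0, 0, 0, 0], [0, 0, 0, 0], [0, 0, 0, 0], [0, 0, 0, 0], [0, 0, 0, 0]], "fingers": 87}}

```text
time_s: 32.38
tcp_pos: [0.4634, 0.3136, 0.1621]
ee_rot: [[-0.927, -0.374, 0.0], [-0.374, 0.927, 0.0], [-0.0, 0.0, -1.0]]
wrist_force: [-0.1, -0.1, 0.2]
gripper_width: 0.985
```

Call:
{"method": "drive_tool", "body": {"series": [[0, 0, -0.2, 0], [0, 0, -0.4, 0], [0, 0, -0.6, 0], [0, 0, -0.8, 0], [0, 0, -1, 0], [0, 0, -1, 0], [0, 0, -1, 0]]}}

```text
time_s: 33.25
tcp_pos: [0.463, 0.3132, 0.2811]
ee_rot: [[-0.927, -0.374, -0.001], [-0.374, 0.927, -0.001], [0.002, -0.0, -1.0]]
wrist_force: [-0.8, -0.7, -1.5]
gripper_width: 1.001
```

Call:
{"method": "drive_tool", "body": {"series": [[0.2, -0.5, 0, 0], [0.4, -1, 0, 0], [0.4, -1, 0, 0]]}}

```text
time_s: 33.62
tcp_pos: [0.4628, 0.1809, 0.2808]
ee_rot: [[-0.929, -0.371, -0.003], [-0.371, 0.929, -0.002], [0.003, -0.001, -1.0]]
wrist_force: [0.8, -0.1, -1.5]
gripper_width: 0.998
```

Call:
{"method": "drive_tool", "body": {"series": [[0.2, -0.5, 0, 0], [0.4, -1, 0, 0], [0.4, -1, 0, 0]]}}

```text
time_s: 34.0
tcp_pos: [0.4636, 0.0526, 0.2811]
ee_rot: [[-0.929, -0.37, -0.002], [-0.37, 0.929, -0.001], [0.002, 0.0, -1.0]]
wrist_force: [0.6, -0.2, 0.6]
gripper_width: 1.0
```

Call:
{"method": "drive_tool", "body": {"series": [[0.2, -0.5, 0, 0], [0.4, -1, 0, 0], [0.4, -1, 0, 0]]}}

```text
time_s: 34.38
tcp_pos: [0.4647, -0.0762, 0.2811]
ee_rot: [[-0.929, -0.37, -0.002], [-0.37, 0.929, -0.0], [0.002, 0.0, -1.0]]
wrist_force: [-0.2, 1.0, -0.2]
gripper_width: 1.004
```

Call:
{"method": "drive_tool", "body": {"series": [[0.2, -0.5, 0, 0], [0.4, -1, 0, 0], [0.4, -1, 0, 0]]}}

```text
time_s: 34.75
tcp_pos: [0.4656, -0.2051, 0.281]
ee_rot: [[-0.929, -0.371, -0.001], [-0.371, 0.929, 0.0], [0.001, 0.001, -1.0]]
wrist_force: [-0.3, 1.7, -0.2]
gripper_width: 0.996
```

Call:
{"method": "drive_tool", "body": {"series": [[0.14, -0.3, 0, 0], [0.268, -0.56, 0, 0], [0.268, -0.56, 0, 0], [0.268, -0.56, 0, 0], [0.268, -0.56, 0, 0]]}}

```text
time_s: 35.38
tcp_pos: [0.4609, -0.2764, 0.282]
ee_rot: [[-0.926, -0.376, -0.0], [-0.376, 0.926, 0.0], [-0.0, 0.0, -1.0]]
wrist_force: [0.2, 0.3, 0.4]
gripper_width: 1.002
```

```bash
python3 - <<'E'
from station import telemetry, capture
from h import *
s=telemetry.sense();print(s['tcp_pos'])
w=capture('wrist')['color'];c=capture('top');hsv=cv2.cvtColor(c['color'],cv2.COLOR_BGR2HSV)
cork=cv2.morphologyEx(cv2.inRange(hsv,(5,80,110),(28,255,255)),cv2.MORPH_CLOSE,np.ones((3,3),np.uint8))
print(ring(c,cork,(249,182),.071,.03),ring(c,cork,(152,263),.06,.03),'mouth',proj(c,[.4635,.3135,.135]))
cv2.imwrite('pics/w7.png',np.hstack([w[140:380,160:480],c['color'][120:360,60:300]]))
E
```

```text
[ 0.46091188 -0.27637313  0.2820229 ]
(array([0.61630393, 0.14404299]), np.float64(0.0008183466131449352)) (array([0.46374344, 0.31329455]), np.float64(0.001153068523727773)) mouth [np.float64(127.31804659082115), np.float64(261.38314234579843)]
```

View pics/w7.png

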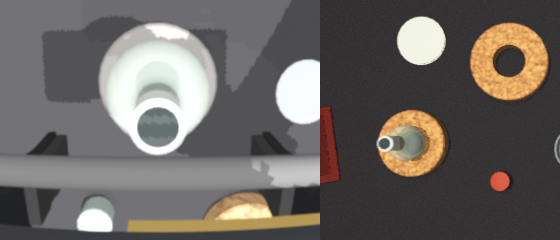

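The medium flask is in place, with its mouth at (126,263) against (127,261). The large mouth, at (318,267) in the wrist view, is about 3 mm off in tool x, so I nudge and descend on the large flask.

Call:
{"method": "drive_tool", "body": {"series": [[0.015, 0, 0.15, 0], [0.015, 0, 0.3, 0], [0.015, 0, 0.45, 0], [0.015, 0, 0.56, 0], [0.015, 0, 0.63, 0], [0.015, 0, 0.66, 0], [0.015, 0, 0.66, 0], [0.015, 0, 0.66, 0]]}}

```text
time_s: 36.48
tcp_pos: [0.4591, -0.2786, 0.2034]
ee_rot: [[-0.927, -0.374, 0.001], [-0.374, 0.927, -0.0], [-0.001, -0.001, -1.0]]
wrist_force: [0.9, 0.4, -0.2]
gripper_width: 1.002
```

Call:
{"method": "drive_tool", "body": {"series": [[0, 0, 0, 0], [0, 0, 0, 0], [0, 0, 0, 0], [0, 0, 0, 0], [0, 0, 0, 0], [0, 0, 0, 0], [0, 0, 0, 0], [0, 0, 0, 0], [0, 0, 0, 0], [0, 0, 0, 0]], "fingers": 10}}

```text
time_s: 37.72
tcp_pos: [0.4588, -0.2784, 0.2029]
ee_rot: [[-0.927, -0.374, -0.0], [-0.374, 0.927, 0.0], [0.0, 0.0, -1.0]]
wrist_force: [0.4, -0.3, 0.3]
gripper_width: 0.339
```

Call:
{"method": "drive_tool", "body": {"series": [[0, 0, -0.05, 0], [0, 0, -0.15, 0], [0, 0, -0.35, 0], [0, 0, -0.55, 0], [0, 0, -0.75, 0], [0, 0, -0.95, 0], [0, 0, -1, 0], [0, 0, -1, 0]]}}

```text
time_s: 38.72
tcp_pos: [0.4586, -0.2783, 0.3229]
ee_rot: [[-0.927, -0.374, 0.001], [-0.374, 0.927, 0.0], [-0.001, 0.0, -1.0]]
wrist_force: [-0.3, 0.8, -1.5]
gripper_width: 0.336
```

Call:
{"method": "drive_tool", "body": {"series": [[-0.1, 0.1, 0, 0], [-0.25, 0.27, 0, 0], [-0.42, 0.46, 0, 0], [-0.6, 0.65, 0, 0], [-0.75, 0.83, 0, 0], [-0.845, 0.924, 0, 0]]}}

```text
time_s: 39.48
tcp_pos: [0.5115, -0.1358, 0.3219]
ee_rot: [[-0.927, -0.376, -0.002], [-0.376, 0.927, 0.0], [0.002, 0.001, -1.0]]
wrist_force: [0.2, -0.6, -1.8]
gripper_width: 0.337
```

Call:
{"method": "drive_tool", "body": {"series": [[-0.15, 0.17, 0, 0], [-0.31, 0.34, 0, 0], [-0.46, 0.51, 0, 0], [-0.62, 0.68, 0, 0], [-0.76, 0.83, 0, 0], [-0.845, 0.924, 0, 0]]}}

```text
time_s: 40.22
tcp_pos: [0.564, 0.0042, 0.3222]
ee_rot: [[-0.927, -0.375, -0.001], [-0.375, 0.927, -0.0], [0.001, 0.0, -1.0]]
wrist_force: [-0.2, -0.0, -1.4]
gripper_width: 0.336
```

Call:
{"method": "drive_tool", "body": {"series": [[-0.15, 0.17, 0, 0], [-0.31, 0.34, 0, 0], [-0.46, 0.51, 0, 0], [-0.62, 0.68, 0, 0], [-0.76, 0.83, 0, 0], [-0.82, 0.9, 0, 0], [-0.845, 0.924, 0, 0], [-0.845, 0.924, 0, 0], [-0.845, 0.924, 0, 0]]}}

```text
time_s: 41.35
tcp_pos: [0.6161, 0.1432, 0.3231]
ee_rot: [[-0.928, -0.374, -0.0], [-0.374, 0.928, -0.0], [0.0, -0.0, -1.0]]
wrist_force: [-1.1, 0.6, -2.0]
gripper_width: 0.336
```

Call:
{"method": "drive_tool", "body": {"series": [[0, 0, 0.15, 0], [0, 0, 0.3, 0], [0, 0, 0.45, 0], [0, 0, 0.6, 0], [0, 0, 0.75, 0], [0, 0, 0.85, 0], [0, 0, 0.9, 0], [0, 0, 0.9, 0], [0, 0, 0.9, 0]]}}

```text
time_s: 42.48
tcp_pos: [0.6167, 0.144, 0.2157]
ee_rot: [[-0.927, -0.375, 0.001], [-0.375, 0.927, 0.0], [-0.002, -0.0, -1.0]]
wrist_force: [0.1, 0.1, -1.9]
gripper_width: 0.335
```

```bash
python3 - <<'E'
from station import telemetry, capture
from h import *
s=telemetry.sense();print(s['tcp_pos'],s['wrist_force'])
w=capture('wrist')['color'];c=capture('scene');cv2.imwrite('pics/w8.png',np.hstack([cv2.resize(w,(400,300)),cv2.resize(c['color'][120:360,220:540],(400,300))]))
E
```

```text
[0.61667928 0.14398635 0.21567805] [ 0.11148162  0.07942655 -1.85827989]
```

View pics/w8.png

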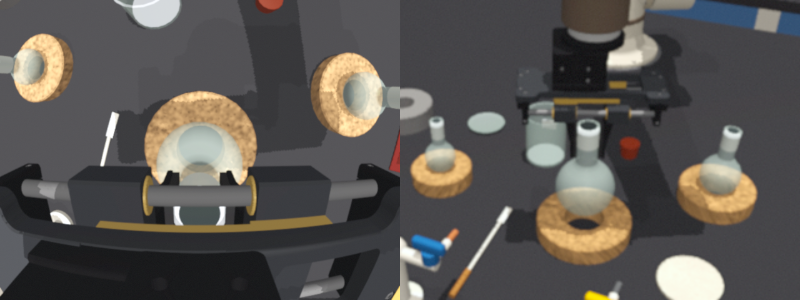

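The flask is upright and centred over the large ring. I'll set it down gently.

Call:
{"method": "drive_tool", "body": {"series": [[0, 0, 0.08, 0], [0, 0, 0.14, 0], [0, 0, 0.18, 0], [0, 0, 0.2, 0], [0, 0, 0.21, 0], [0, 0, 0.22, 0], [0, 0, 0.23, 0], [0, 0, 0.24, 0], [0, 0, 0.24, 0], [0, 0, 0.24, 0]]}}

```text
time_s: 43.82
tcp_pos: [0.6165, 0.144, 0.1868]
ee_rot: [[-0.927, -0.375, 0.001], [-0.375, 0.927, 0.0], [-0.001, -0.0, -1.0]]
wrist_force: [-1.2, 0.6, 3.1]
gripper_width: 0.341
```

Contact is made at +3 N. I'll release, back off and inspect.

Call:
{"method": "drive_tool", "body": {"series": [[0, 0, 0, 0], [0, 0, 0, 0], [0, 0, 0, 0], [0, 0, 0, 0], [0, 0, 0, 0], [0, 0, 0, 0], [0, 0, 0, 0], [0, 0, 0, 0]], "fingers": 87}}

```text
time_s: 44.82
tcp_pos: [0.6163, 0.1439, 0.186]
ee_rot: [[-0.927, -0.374, -0.0], [-0.374, 0.927, -0.0], [0.0, 0.0, -1.0]]
wrist_force: [-0.2, 0.0, -0.7]
gripper_width: 0.996
```

Call:
{"method": "drive_tool", "body": {"series": [[0, 0, -0.2, 0], [0, 0, -0.4, 0], [0, 0, -0.6, 0], [0, 0, -0.8, 0], [0, 0, -1, 0], [0, 0, -1, 0], [0, 0, -1, 0]]}}

```text
time_s: 45.7
tcp_pos: [0.6158, 0.1438, 0.305]
ee_rot: [[-0.927, -0.374, -0.002], [-0.374, 0.927, -0.0], [0.002, 0.001, -1.0]]
wrist_force: [0.4, 0.2, -0.3]
gripper_width: 1.0
```

Call:
{"method": "drive_tool", "body": {"series": [[0.5, -0.5, 0, 0], [1, -1, 0, 0], [1, -1, 0, 0]]}}

```text
time_s: 46.08
tcp_pos: [0.5482, -0.0142, 0.3047]
ee_rot: [[-0.927, -0.374, -0.003], [-0.374, 0.927, -0.001], [0.003, 0.001, -1.0]]
wrist_force: [-0.1, -0.4, -0.1]
gripper_width: 0.998
```

Call:
{"method": "drive_tool", "body": {"series": [[0.5, -0.5, 0, 0], [1, -1, 0, 0], [1, -1, 0, 0]]}}

```text
time_s: 46.45
tcp_pos: [0.4818, -0.1703, 0.3049]
ee_rot: [[-0.928, -0.373, -0.002], [-0.373, 0.928, 0.0], [0.002, 0.001, -1.0]]
wrist_force: [0.0, 1.0, -0.4]
gripper_width: 0.998
```

Call:
{"method": "drive_tool", "body": {"series": [[0.5, -0.5, 0, 0], [0.6, -1, 0, 0], [0.6, -1, 0, 0], [0.6, -1, 0, 0]]}}

```text
time_s: 46.95
tcp_pos: [0.4613, -0.3074, 0.3045]
ee_rot: [[-0.928, -0.372, -0.003], [-0.372, 0.928, 0.001], [0.002, 0.002, -1.0]]
wrist_force: [0.8, -0.6, -1.2]
gripper_width: 1.0
```

```bash
python3 - <<'E'
from station import telemetry, capture
from h import *
s=telemetry.sense();print(s['tcp_pos'],s['time_s'])
c=capture('top');hsv=cv2.cvtColor(c['color'],cv2.COLOR_BGR2HSV)
cork=cv2.morphologyEx(cv2.inRange(hsv,(5,80,110),(28,255,255)),cv2.MORPH_CLOSE,np.ones((3,3),np.uint8))
for px,R,m,p0 in(((249,182),.071,.162,(.6163,.144)),((152,263),.06,.135,(.4635,.3135)),((393,198),.05,.119,(.5925,-.1159))):
    print(ring(c,cork,px,R,.03),'mouth',np.round(proj(c,[*p0,m]),1))
sc=capture('scene')['color']
cv2.imwrite('pics/end.png',np.hstack([c['color'][100:340,100:440],cv2.resize(sc[160:360,170:520],(420,240))]))
E
```

```text
[ 0.46133994 -0.30736746  0.30447953] 46.95
(array([0.61632934, 0.14401044]), np.float64(0.0008100551686663765)) mouth [235.4 164.6]
(array([0.46373784, 0.31328542]), np.float64(0.0011456086091560166)) mouth [127.3 261.4]
(array([ 0.59254871, -0.11590528]), np.float64(0.0005438292647715753)) mouth [400.2 189. ]
```

View pics/end.png

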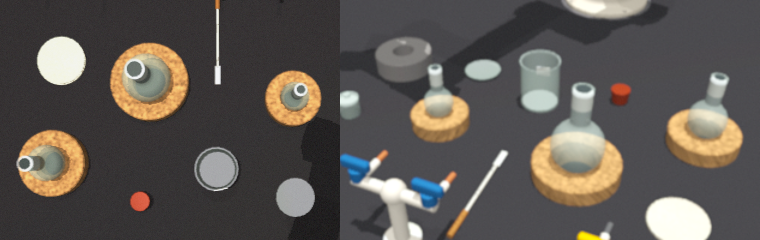

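All three flasks stand upright on their own rings. The mouths are at (235,168), (125,263) and (400,190), against expected (235,165), (127,261) and (400,189). The rings haven't moved and the arm is clear, so I'm handing in.

```bash
python3 -c "
from station import order
print(order.finish_job())"
```

```text
the job is handed in; nothing more can be done
None
```

All three flasks now stand on the cork rings of their own size, and I handed the job in at about 47 s. I parked the large flask on the grey ring, moved small to small, then medium to medium, and finally large from the grey ring to large. The system reports no verdict, so the checks below are my own.

- **Positions:** the cork rings measured within about 1 mm of their earlier fits. For the small ring that comparison starts after its flask came off, because the ball had spoilt its first fit. I only checked the grey ring and the beaker by eye; they look unmoved and the beaker is upright.
- **Uprightness:** the small flask's mouth was about 1 px from where it should be. The medium was about 3 px off and the large about 3.5 px (roughly 5 mm at the mouth). That means a lean of at most about 0.05 rad, or reading error, against the 0.2 limit.
- **Not measured:** I did not measure seated height and ball centring separately. I inferred them from the contact height and force at each set-down (3–5 N) and the mouth positions.

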